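# Set the test voltage and hold a bicycle headlamp down on its test jig

## Robot

A 6-joint arm with a two-finger parallel gripper is mounted at the origin on the work surface. World frame = base frame: x ahead of the robot, y to its left, z up, the work surface at z = 0. Lengths are in m, angles in rad, forces in N, time in s.
With the tool pointing down it reaches from about 0.3 to 0.825 m from the base axis. Payload 5.4 kg.
Tool frame: the origin (TCP) lies at the very end of the fingers, on their centre line; the grasp point (between the pads) lies 19 mm behind it; z points along the fingers, y is the line along which they close (so a half turn about z gives the same grasp; the last joint's range is limited). The gripper opens to 92 mm and grips with 3 to 60 N. Pads are 20 mm wide; open, the fingers measure 128 mm over their backs; the gripper's body (75 mm by 189 mm) begins 69 mm behind the grasp point.
Start: joints at [-1.44, 0.158, 1.597, -0, 1.386, -0.21], TCP at [0.192, -0.542, 0.184] pointing down, gripper open.
Joint ranges: [-2.91, 2.91], [-0.94, 2.29], [0.18, 2.7], [-1.29, 4.43], [0.17, 2.64], [-3, 3]. Speed limits (rad/s): [2.57, 2.57, 3.14, 3.14, 3.14, 3.14].

## Interface

Orientations are given as a rotation vector (axis times angle).
In Python, from workcell import bot gives the robot as it stands. Calls block until the motion is done:
- bot.goto(position, orientation): joint-space move of the TCP to a pose.
- bot.line_to(position, rot=None, max_speed=0.15): straight line of the TCP; rot=None keeps the orientation; max_speed is the mean speed in m/s.
- bot.set_joints(angles): joint-space move.
- bot.set_gripper(opening, newtons=None): opening from 0.0 (shut) to 1.0 (fully open); newtons is the grip in N (None keeps the last); returns when the fingers have stopped.
- bot.hold(seconds).
- bot.inverse_kinematics(position, orientation): joint angles nearest the present ones, or None.
- bot.read_camera(name): name is "scene" or "top" or "wrist"; returns a dict with "pixels" (400x640x3 uint8, blue, green, red), "fx", "fy", "cx", "cy" (pixels), "k1" (the pictures are not rectified: a ray, as slopes to the right and down, at radius r is drawn at 1 + k1 r^2 times it, then the intrinsics apply), "R" (3x3) and "t" (3): a world point X has camera coordinates R X + t. Camera axes: x right, y down, z forward; pixel columns grow to the right and rows downward; lengths in m; the calibration is good to about 2 mm. A picture is of the moment at which its call begins. There is no depth.
A pose or a line that the arm cannot do raises bot.MotionError and nothing moves.
- bot.job_done(): hands the job in; it is judged then, once.
Readings, each from a call of its own:
- bot.current_clock(): time.
- bot.current_joints(): joint angles.
- bot.current_joint_vel(): joint speeds.
- bot.current_effort(): joint torques, N m.
- bot.current_ee_pos(): TCP position.
- bot.current_tool_rot(): TCP orientation.
- bot.current_contact_force(): force on the tool from outside, world axes, zero at the start.
- bot.current_ft_torque(): the same for the moment, N m.
- bot.current_opening(): opening from 0.0 (shut) to 1.0 (fully open).
- bot.current_grip_force(): force on a finger pad.
Only numpy, scipy, OpenCV 4.12 (cv2) and the standard library are available. Lean on these libraries where they do the work, as an engineer would, in place of code of your own. Each camera call takes 0.05 s, during which the arm holds its last target. There are 200 camera calls.

## Task

Test the bicycle headlamp: first turn the dial of the blue test supply until its white pointer is on the red mark and leave it there, then lay the lamp between the yellow rails of the test jig, slide it over the hidden locating pin until it drops on, and press it down fully home against the sprung copper contacts. Finish while still holding the lamp pressed down: do not let go of it at the end. Leave the other things on the bench where they are.

Things in the scene. Friction and masses are not known exactly. Their poses are not given: they have to be found in the camera images.
- supply: blue box of the test supply, 150 x 130 x 60 mm (x, y, z), fixed to the bench (place and yaw vary). Origin: centre of its underside. On its flat top: the dial, behind it (+x side) a blank display and two 12 mm high terminals, 75 mm from the dial's axis
- dial_axis (a point): point on the dial's vertical axis at grip height, 97 mm above the bench, 37 mm above the supply's top; axes as the supply's. The dial: black disc 44 mm wide with an upright grip bar across it, 42 mm long, 13 mm thick, 14 to 44 mm above the supply's top; a white line on one half of the bar is the pointer
- dial (a joint): angle of the dial in rad, 0 to 4.712, growing clockwise seen from above; friction 0.03 N m, it stays where it is left. At value v the pointer (and the bar) points along the direction 2.356 - v in the supply's frame (angle from the supply's +x towards its +y). The red mark is at 2.83
- dial_mark (a point): centre of the red mark on the dial's white scale (black ticks), on the supply's top, 37 mm out from the dial's axis
- jig: test jig fixed to the bench: aluminium base 180 x 110 x 20 mm, origin under its centre, x along its channel. Two yellow rails along x, 140 mm long, 66 mm apart inside, 86 mm outside, tops 46 mm above the bench; channel open at both ends and above. Between them two copper strips 120 x 18 mm with a 26 mm gap for the pin
- contacts (a joint): how far the two copper strips are pressed down, m: 0 to 0.007. Free, their tops are 32 mm above the bench; they push up with 5 N at 0 and 9 N at 0.006, which is where the lamp is home on the pin's collar. The lamp's weight alone does not press them down
- pin_tip (a point): top of the steel locating pin, 38 mm above the bench, on the middle line of the channel, set up to 20 mm either way along it from its middle. The pin is upright, 12 mm in diameter, its last 3.5 mm tapered to 6 mm. A lamp resting on the tip is 6 mm above the free strips
- pin_seat (a point): top of the dark collar (19 mm in diameter) at the pin's foot, on the pin's axis, 26 mm above the bench: the lamp's underside rests here when fully home
- lamp: headlamp, about 0.2 kg: grey foot plate 80 x 60 x 19 mm (x, y, z), on it a black housing 50 x 36 x 45 mm (19 to 64 mm up), lens on the -x side. Origin: centre of the underside, where a blind socket, 15 mm wide and 14 mm deep, fits over the pin. Its x goes along the channel, either way round. Starts standing on the bench
- lamp_socket (a point): mouth of the lamp's socket, centre of its underside
- lamp_grip (a point): middle of the lamp's housing, 45 mm above the underside: grip here from above across the 36 mm width (along the lamp's y)
- screwdriver: bystander: red screwdriver, 200 mm, lying; origin under its middle
- wrench: bystander: steel wrench, 180 mm, lying; origin under its middle
- grease: bystander: grease jar, 64 mm in diameter, 70 mm high; origin under its middle
- oil: bystander: oil bottle, 52 mm in diameter, 130 mm high; origin under its middle
- pedal: bystander: black pedal, about 84 x 125 x 22 mm; origin under its middle
- hub: bystander: aluminium wheel hub standing on end, 58 mm in diameter, 85 mm high; origin under its middle
There are look-alikes about, which are no part of the job. What is shaped like the jig but brown or pink is not meant. There is more than one size of the lamp; the job needs the larger.

How it is judged:
On the way, in this order (a step that is already met when the one before it is completed fails the run):
1. the dial's pointer is on the red mark while the lamp is still away from the jig (value of joint dial between 2.7 and 2.96 rad and horizontal distance between lamp_socket and pin_tip above 0.06 m), for 0.2 s.
2. the lamp has dropped on the pin, square in the channel (horizontal distance between lamp_socket and pin_seat below 0.004 m and angle between the x axis of lamp and the x axis of jig, either way round below 0.15 rad and z of lamp_socket in the frame of pin_seat below 0.0085 m), for 0.1 s.
At the end, for the whole second after the job is handed in: Lamp on the pin (within 4 mm, 0.15 rad of the channel, tilt under 0.08 rad), underside under 2 mm above the collar, contacts pressed at least 4.5 mm, fingers still on the lamp with 1.5 N or more, dial within 0.13 rad of the red mark (value of joint dial between 2.7 and 2.96 rad and horizontal distance between lamp_socket and pin_seat below 0.004 m and angle between the x axis of lamp and the x axis of jig, either way round below 0.15 rad and z of lamp_socket in the frame of pin_seat below 0.002 m and angle between lamp's own z axis and vertical below 0.08 rad and value of joint contacts above 0.0045 m and contact force between the fingers and lamp above 1.5 N); the arm keeps its last pose, push and grip.
It fails at once if a bystander is moved by more than 30 mm (distance of any of screwdriver, wrench, grease, oil, pedal, hub from where it was at the start of the episode above 0.03 m).
It also fails if it takes over 64 s, if anything falls off the work surface, if the arm or the gripper's body presses on something with over 40 N, if the wrist force passes 120 N, or if a joint passes its speed limit or range.

## Working session

There is one attempt and no reset: what is moved stays moved. The work goes in short steps, each a Python script; the robot and the scene stay as the last script left them, time stands still between calls to the robot, and variables do not carry over. Pictures are saved under pics/ and viewed, at most 10 in all, crops included, and the job is handed in when it is done.

```bash
mkdir -p pics
cat > h.py <<'E'
import numpy as np, cv2
from workcell import bot
from scipy.spatial.transform import Rotation as Rn
def ray(c,u,v):
    K=np.array([[c["fx"],0,c["cx"]],[0,c["fy"],c["cy"]],[0,0,1.]])
    p=cv2.undistortPoints(np.array([[[u,v]]],float),K,np.array([c["k1"],0,0,0.]))[0,0]
    # note: distortion defined as draw = (1+k1 r^2)*ray -> OpenCV model
    R=np.array(c["R"]);t=np.array(c["t"]).ravel()
    d=R.T@np.array([p[0],p[1],1]);return -R.T@t,d/np.linalg.norm(d)
def onz(c,u,v,z):
    o,d=ray(c,u,v);return o+d*(z-o[2])/d[2]
def tri(rs):
    A=np.zeros((3,3));b=np.zeros(3)
    for o,d in rs:
        P=np.eye(3)-np.outer(d,d);A+=P;b+=P@o
    x=np.linalg.solve(A,b)
    return x,[np.linalg.norm((np.eye(3)-np.outer(d,d))@(x-o)) for o,d in rs]
def proj(c,X):
    p=np.array(c["R"])@np.array(X)+np.array(c["t"]).ravel();a=p[:2]/p[2];a=a*(1+c["k1"]*(a@a))
    return np.array([c["fx"]*a[0]+c["cx"],c["fy"]*a[1]+c["cy"]])
def down(yaw):
    # tool z down, tool y axis along world angle yaw
    y=np.array([np.cos(yaw),np.sin(yaw),0]);z=np.array([0,0,-1.]);x=np.cross(y,z)
    return Rn.from_matrix(np.c_[x,y,z]).as_rotvec()
import pickle
def snap(n,f):
    c=bot.read_camera(n);pickle.dump(c,open(f"pics/{f}.pkl","wb"));cv2.imwrite(f"pics/{f}.png",c["pixels"]);return c
def load(f): return pickle.load(open(f"pics/{f}.pkl","rb"))
E
python3 - <<'E'
from h import *
for n in("scene","top"):
    c=snap(n,n+"0");R=np.array(c["R"]);print(n,c["fx"],c["k1"],-R.T@np.array(c["t"]).ravel(),R[2])
print(bot.current_clock(), bot.current_tool_rot())
E
```

```text
scene 469.09663097672416 -0.06179437455940584 [ 1.15825885 -0.63125201  0.83812168] [-0.56025774  0.51295457 -0.65037595]
top 391.16330511050063 -0.0374266493174384 [ 0.43802442 -0.05501597  1.16181273] [ 0.11499661  0.02984272 -0.99291751]
0.1 [-3.09443766e+00 -5.32421195e-01 -1.80721888e-04]
```

View pics/scene0.png

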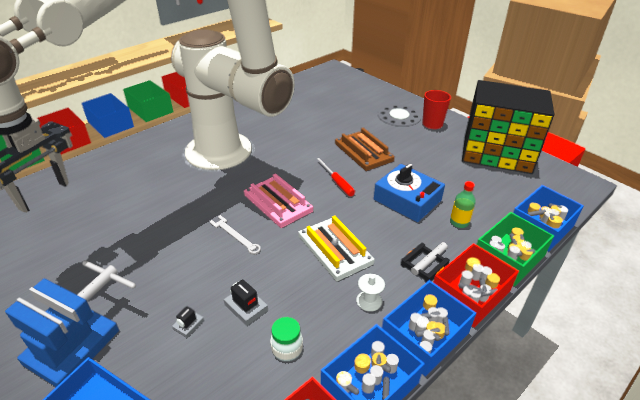

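View pics/top0.png

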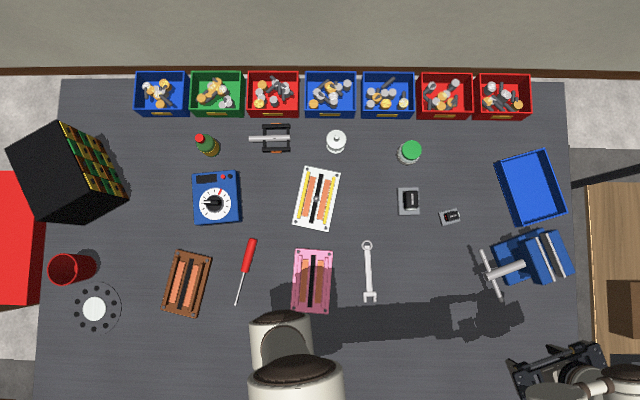

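The scene shows the white/yellow jig at about (336,246), the large lamp at (245,298) and the supply at (410,192). In the top view these are at (316,198), (408,200) and (217,197), with the pointer towards the left. Next, wrist views on the way across.

Run:
```python
from h import *
c=load("top0")
L=onz(c,408,200,.03);J=onz(c,316,198,.03);S=onz(c,217,197,.06)
print(L,J,S)
k=0
for n,P in(("L",L),("J",J),("S",S)):
    for i,(dx,dy) in enumerate([(-.09,-.05),(-.09,.05)]):
        bot.goto([P[0]+dx,P[1]+dy,.30],down(np.pi/2)) if k else bot.goto([P[0]+dx,P[1]+dy,.30],down(np.pi/2))
        k=1
        w=snap("wrist",f"{n}{i}")
        R=np.array(w["R"]);print(n,i,bot.current_clock(),bot.current_ee_pos(),-R.T@np.array(w["t"]).ravel(),R[2],proj(w,P),bot.current_joints()[5])
ims=[load(f"{n}{i}")["pixels"] for n in "LJS" for i in (0,1)]
m=np.vstack([np.hstack(ims[i:i+2]) for i in (0,2,4)])
cv2.imwrite("pics/m1.png",cv2.resize(m,None,fx=.5,fy=.5,interpolation=cv2.INTER_AREA))
```

```text
[ 0.57402508 -0.30198287  0.03      ] [ 0.57595335 -0.0349972   0.03      ] [0.57105293 0.24813765 0.06      ]
L 0 2.0417 [ 0.48360161 -0.35230171  0.29962287] [ 0.40921851 -0.35173972  0.50153006] [ 2.68415713e-01 -6.48944418e-04 -9.63302955e-01] [347.36074745 217.22474428] -2.4008476835348116
L 1 2.575 [ 0.48388905 -0.2525245   0.29999244] [ 0.40936726 -0.25116979  0.50201234] [ 0.26914875 -0.00121861 -0.96309785] [291.6486983  216.90131496] -2.272478155786205
J 0 3.3333 [ 0.48613771 -0.08673621  0.29980488] [ 0.41166053 -0.08566761  0.50173469] [ 0.26874416 -0.0016989  -0.9632101 ] [348.14911978 216.83601926] -1.990271357000141
J 1 3.8667 [0.48628336 0.0135912  0.29982135] [0.41177333 0.0147872  0.50171369] [ 0.2686937  -0.00139008 -0.96322467] [292.2600451 216.8619183] -1.789857745165421
S 0 4.675 [0.4816711  0.19628425 0.29990249] [0.40706442 0.19740681 0.50169097] [ 0.26881999 -0.00193214 -0.9631885 ] [350.00618128 222.471607  ] -1.413563515056136
S 1 5.2083 [0.48167033 0.29665018 0.29992359] [0.40705799 0.29788391 0.50164157] [ 0.2687242  -0.00166787 -0.96321572] [290.66377177 222.59846799] -1.230165680842824
```

View pics/m1.png

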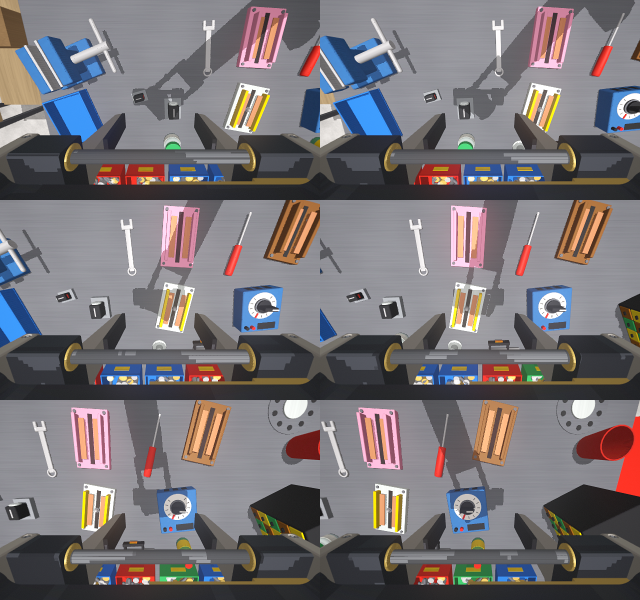

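The mosaic shows the lamp at about (347,217) in L0 (full-res), the jig at (350,215) in J0 and the dial at (352,205) in S0. Crops are needed for detail.

Run:
```python
from h import *
rows=[]
for a,b,P in(("L0","L1",(.574,-.302,.03)),("J0","J1",(.576,-.035,.03)),("S0","S1",(.571,.248,.06))):
    r=[]
    for f in(a,b):
        c=load(f);u,v=proj(c,P).astype(int);print(f,u,v)
        r.append(cv2.resize(c["pixels"][v-50:v+50,u-65:u+65],None,fx=3,fy=2*1.0 and 3,interpolation=cv2.INTER_CUBIC))
    rows.append(np.hstack(r))
m=np.vstack(rows);cv2.imwrite("pics/m2.png",cv2.resize(m,(520,600)) if 0 else m[:600]);cv2.imwrite("pics/m3.png",m[600:])
```

```text
L0 347 217
L1 291 216
J0 348 216
J1 292 216
S0 349 222
S1 290 222
```

View pics/m2.png

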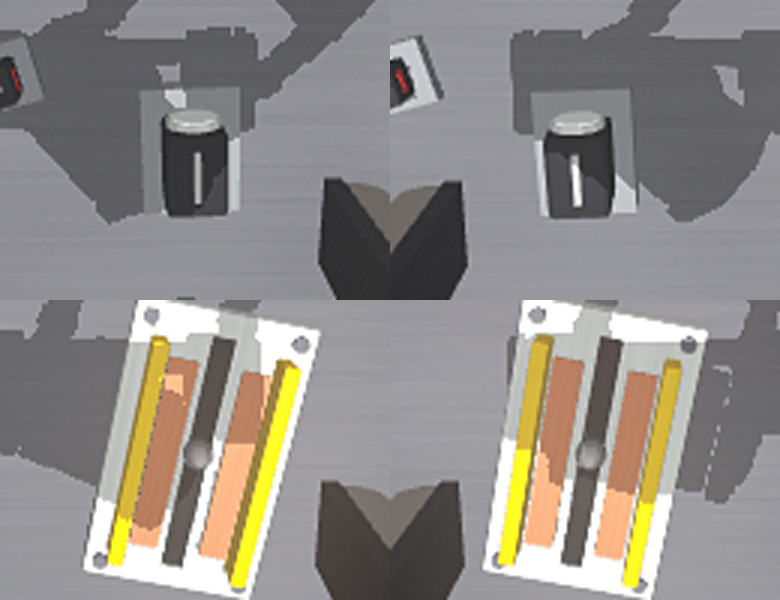

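View pics/m3.png

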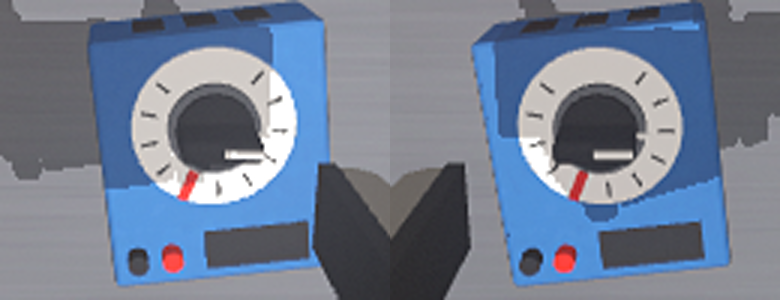

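```bash
cat > m.py <<'E'
from h import *
O={"L0":(347,217),"L1":(291,216),"J0":(348,216),"J1":(292,216),"S0":(349,222),"S1":(290,222)}
def px(f,x,y): u,v=O[f]; return u-65+(x+.5)/3-.5, v-50+(y+.5)/3-.5
def T(n,a,b): return tri([ray(load(n+"0"),*px(n+"0",*a)),ray(load(n+"1"),*px(n+"1",*b))])
print("JIG")
A=[(152,15),(302,43),(99,260),(237,287)];B=[(147,15),(298,44),(107,260),(249,285)]
H=[]
for a,b in zip(A,B):
    x,r=T("J",a,b);h=(onz(load("J0"),*px("J0",*a),.02)+onz(load("J1"),*px("J1",*b),.02))/2;H.append(h);print(x.round(4),np.round(r[0],4),h.round(4))
H=np.array(H);d=(H[2]-H[0]+H[3]-H[1]);e=H[1]-H[0]+H[3]-H[2];print("c",H.mean(0),"yaw",np.arctan2(d[1],d[0]),np.arctan2(-e[0],e[1]))
for nm,a,b in(("pin",(197,155),(200,153)),):
    x,r=T("J",a,b);print(nm,x,r,[onz(load(f),*px(f,*p),.037).round(4) for f,p in(("J0",a),("J1",b))])
print("LAMP")
for nm,a,b in(("lo",(198,153),(182,156)),("hi",(198,203),(187,205))):
    x,r=T("L",a,b);print(nm,x.round(4),r[0],[onz(load(f),*px(f,*p),.064).round(4) for f,p in(("L0",a),("L1",b))])
for nm,a,b in(("c0",(141,88),(141,91)),("c1",(240,88),(240,91)),("c3",(140,214),(148,215)),("c2",(238,212),(247,213))):
    x,r=T("L",a,b);print(nm,x.round(4),r[0].round(4),[onz(load(f),*px(f,*p),.019).round(4) for f,p in(("L0",a),("L1",b))])
print("SUPPLY")
rs={}
for f in("S0","S1"):
    c=load(f);u,v=O[f];im=c["pixels"][v-50:v+50,u-65:u+65];hsv=cv2.cvtColor(im,cv2.COLOR_BGR2HSV)
    blue=((abs(hsv[...,0].astype(int)-106)<12)&(hsv[...,1]>110)).astype(np.uint8)
    cs,hi=cv2.findContours(blue,cv2.RETR_CCOMP,cv2.CHAIN_APPROX_NONE)
    k=max((i for i in range(len(cs)) if hi[0,i,3]>=0),key=lambda i:cv2.contourArea(cs[i]))
    el=cv2.fitEllipse(cv2.convexHull(cs[k]));off=np.array([u-65,v-50]);
    w=onz(c,*(np.array(el[0])+off),.06)
    red=(((hsv[...,0]<8)|(hsv[...,0]>172))&(hsv[...,1]>120)).astype(np.uint8)
    n,_,st,ce=cv2.connectedComponentsWithStats(red)
    j=[i for i in range(1,n) if np.hypot(*(ce[i]-el[0]))<28]
    m=onz(c,*(ce[max(j,key=lambda i:st[i,4])]+off),.06)
    print(f,el,w.round(4),"mark",m.round(4),[ (ce[i].round(1),st[i,4]) for i in range(1,n)],np.linalg.norm(m-w),"yaw",np.arctan2(*(m-w)[1::-1])+.474)
    rs[f]=ray(c,*(np.array(el[0])+off))
print(tri(list(rs.values())))
for nm,a,b in(("in",(226,154),(596-390,154)),("out",(262,155),(634-390,155))):
    x,r=T("S",a,b);print(nm,x.round(4),r[0].round(4),[onz(load(f),*px(f,*p),.104).round(4) for f,p in(("S0",a),("S1",b))])
for nm,a,b in(("corner -x-y",(90,43),(472-390,43)),("+x-y",(118,285),(518-390,285)),("+x+y",(318,258),(731-390,262))):
    x,r=T("S",a,b);print(nm,x.round(4),r[0].round(4),[onz(load(f),*px(f,*p),.06).round(4) for f,p in(("S0",a),("S1",b))])
E
python3 m.py
```

```text
JIG
[ 0.4932 -0.0623  0.0232] 0.0 [ 0.4937 -0.0625  0.02  ]
[0.5099 0.0255 0.0246] 0.0002 [0.5108 0.0261 0.02  ]
[ 0.6483 -0.094   0.0253] 0.0 [ 0.6509 -0.0946  0.02  ]
[ 0.6707 -0.0051  0.0174] 0.0007 [ 0.6693 -0.0053  0.02  ]
c [ 0.58120125 -0.03405837  0.02      ] yaw -0.19862137676764033 -0.19699498685390485
pin [ 0.57885573 -0.03384421  0.02250546] [np.float64(0.0006323709387480455), np.float64(0.000632370938747881)] [array([ 0.5744, -0.0354,  0.037 ]), array([ 0.5732, -0.0323,  0.037 ])]
LAMP
lo [ 0.5599 -0.306   0.0734] 0.00027797512394543743 [array([ 0.5629, -0.305 ,  0.064 ]), array([ 0.5635, -0.3073,  0.064 ])]
hi [ 0.5909 -0.3048  0.0687] 1.912935836437419e-05 [array([ 0.5929, -0.3043,  0.064 ]), array([ 0.5929, -0.3054,  0.064 ])]
c0 [ 0.5366 -0.3357  0.0228] 0.0003 [array([ 0.5373, -0.3355,  0.019 ]), array([ 0.538 , -0.3363,  0.019 ])]
c1 [ 0.5368 -0.2766  0.0225] 0.0002 [array([ 0.5375, -0.276 ,  0.019 ]), array([ 0.538 , -0.2768,  0.019 ])]
c3 [ 0.6187 -0.3356  0.0193] 0.0003 [array([ 0.6191, -0.3356,  0.019 ]), array([ 0.6186, -0.3357,  0.019 ])]
c2 [ 0.619  -0.2736 
[... 574 characters left out ...]
 86. ]), np.int32(54))] 0.038171498757646034 yaw 0.12170563742308271
(array([0.55413356, 0.25529505, 0.06155706]), [np.float64(3.706194139734926e-05), np.float64(3.706194139735007e-05)])
in [0.5559 0.257  0.1028] 0.0001 [array([0.5556, 0.2568, 0.104 ]), array([0.5554, 0.2572, 0.104 ])]
out [0.558  0.2762 0.0988] 0.0001 [array([0.5562, 0.2752, 0.104 ]), array([0.5559, 0.2765, 0.104 ])]
corner -x-y [0.5073 0.1871 0.061 ] 0.0001 [array([0.5076, 0.187 , 0.06  ]), array([0.5074, 0.1868, 0.06  ])]
+x-y [0.6587 0.2025 0.0522] 0.0001 [array([0.6544, 0.2024, 0.06  ]), array([0.6543, 0.2042, 0.06  ])]
+x+y [0.6643 0.3337 0.0101] 0.0011 [array([0.637 , 0.3197, 0.06  ]), array([0.6393, 0.3301, 0.06  ])]
```

Run:
```python
from h import *
P=np.array([.5543,.2552]);y0=1.53-np.pi/2;turn=1.53+.358
bot.set_gripper(.5,15)
bot.goto([*P,.16],down(y0));bot.line_to([*P,.078],max_speed=.08)
q=np.array(bot.current_joints());print(bot.current_clock(),q[5],bot.current_ee_pos())
bot.set_gripper(0.,15);print(bot.current_opening(),bot.current_contact_force())
q=np.array(bot.current_joints());q[5]+=turn
bot.set_joints(q);bot.hold(.2);print(bot.current_clock(),bot.current_contact_force(),bot.current_ft_torque(),bot.current_tool_rot(),down(y0-turn))
bot.set_gripper(.5);print(bot.current_ee_pos())
bot.line_to([*P,.16],max_speed=.15)
bot.goto([.475,.17,.28],down(np.pi/2))
snap("wrist","D0");bot.goto([.475,.06,.22],down(np.pi/2));snap("wrist","K0")
bot.goto([.475,-.04,.22],down(np.pi/2));snap("wrist","K1");snap("top","top1");print(bot.current_clock())
def crop(f,P,s=3):
    c=load(f);u,v=proj(c,P).astype(int);print(f,u,v);return cv2.resize(c["pixels"][v-50:v+50,u-65:u+65],None,fx=3,fy=3,interpolation=cv2.INTER_CUBIC)
cv2.imwrite("pics/m4.png",np.vstack([np.hstack([crop("D0",(.5543,.2552,.08)),crop("top1",(.5543,.2552,.08))]),np.hstack([crop("K0",(.576,-.034,.03)),crop("K1",(.576,-.034,.03))])]))
```

```text
8.5417 0.27454933834495143 [0.55491982 0.25535456 0.07877058]
0.0032638475446331245 [-0.19448269 -0.15397217 -0.17524264]
11.1667 [ 0.76312151 -0.7444204   0.28503028] [0.05954865 0.02990897 0.00684918] [ 3.09144311e+00 -5.58977918e-01 -1.39730268e-04] [ 3.09139701 -0.55934688  0.        ]
[0.55429974 0.25519565 0.07799712]
16.9583
D0 374 225
top1 212 201
K0 257 240
K1 322 239
```

View pics/m4.png

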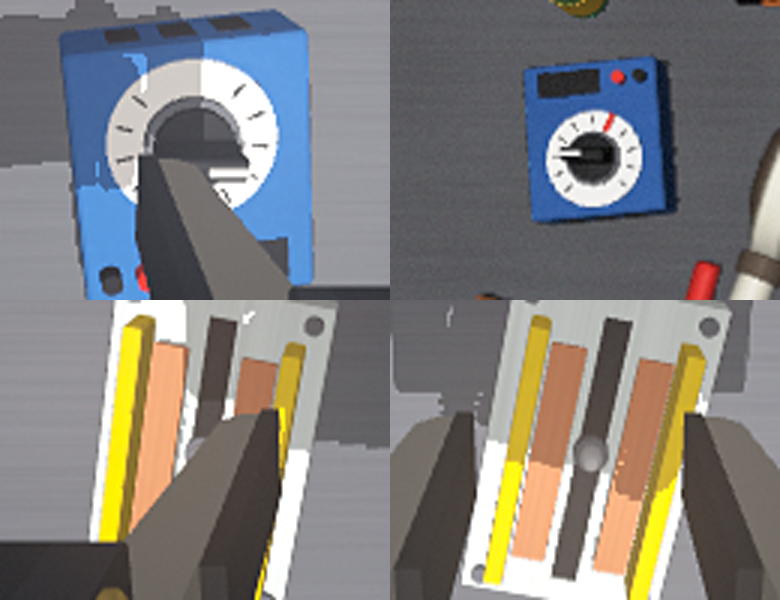

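The dial did not move: the pointer is still at (560,155) in the top crop, and the gripper closed fully, to opening 0.003. I'll repeat the grasp with pictures and find out why.

Run:
```python
from h import *
P=np.array([.5543,.2552]);y0=1.53-np.pi/2
bot.goto([*P,.13],down(y0));bot.line_to([*P,.078],max_speed=.1)
print(bot.current_clock(),bot.current_ee_pos(),bot.current_opening())
snap("scene","g0");snap("wrist","g0w")
bot.set_gripper(0.12,15);print(bot.current_opening(),bot.current_grip_force(),bot.current_contact_force(),bot.current_clock())
snap("scene","g1")
def crop(f,P):
    c=load(f);u,v=proj(c,P).astype(int);print(f,u,v);return cv2.resize(c["pixels"][v-50:v+50,u-65:u+65],None,fx=3,fy=3,interpolation=cv2.INTER_CUBIC)
X=(.5543,.2552,.09)
cv2.imwrite("pics/m5.png",np.vstack([np.hstack([crop("scene0",X),crop("g0",X)]),np.hstack([crop("g1",X),cv2.resize(load("g0w")["pixels"],(390,300))])]))
```

```text
19.5167 [0.55465788 0.25518542 0.07835335] 0.5033656473939732
0.12062759678822267 0.0 [-0.14054451 -1.06235372  0.73966176] 20.2833
scene0 406 170
g0 406 170
g1 406 170
```

View pics/m5.png

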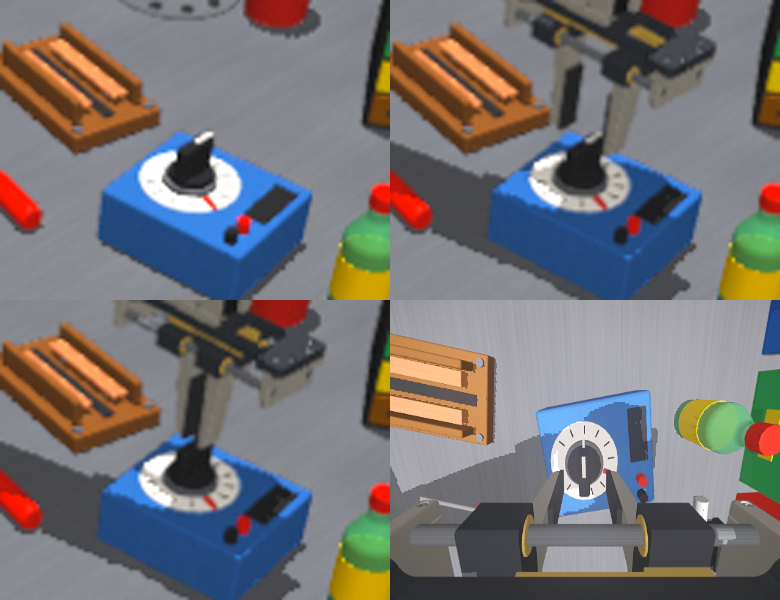

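Run:
```python
from h import *
snap("top","g1t")
for f in("scene0","g1t"):
    c=load(f)
    b=proj(c,(.5543,.2552,.09)).astype(int)
    for n,X in(("axis.06",(.5543,.2552,.06)),("axis.078",(.5543,.2552,.078)),("axis.104",(.5543,.2552,.104)),("mark",(.5908,.242,.06)),("corner-x-y",(.5075,.187,.06)),("tip-x",(.5343,.2552,.078)),("tip+x",(.5743,.2552,.078))):
        p=proj(c,X);print(f,n,((p-b+[65,50])*3).round())
print(bot.current_joints(),bot.current_ee_pos())
```

```text
scene0 axis.06 [192. 179.]
scene0 axis.078 [194. 163.]
scene0 axis.104 [198. 140.]
scene0 mark [214. 203.]
scene0 corner-x-y [105. 186.]
scene0 tip-x [178. 154.]
scene0 tip+x [212. 173.]
g1t axis.06 [205. 155.]
g1t axis.078 [200. 153.]
g1t axis.104 [192. 150.]
g1t mark [220. 118.]
g1t corner-x-y [274. 206.]
g1t tip-x [199. 174.]
g1t tip+x [201. 132.]
[2.33691830e-01 3.45175694e-01 1.59068367e+00 5.61361982e-06
 1.20576662e+00 2.74489380e-01] [0.55429218 0.25519633 0.07797889]
```

Run:
```python
from h import *
c=load("J0")
for z in(.28,.2998,.3188,.325,.34):
  print(z,proj(c,(.486,-.0867-.046,z)).round(),proj(c,(.486,-.0867+.046,z)).round(),proj(c,(.486,-.0867+.064,z)).round())
def crop(f,P,s,w,h):
    c=load(f);u,v=proj(c,P).astype(int);print(f,u-w,v-h);return cv2.resize(c["pixels"][v-h:v+h,u-w:u+w],None,fx=s,fy=s,interpolation=cv2.INTER_CUBIC)
X=(.5543,.2552,.12)
cv2.imwrite("pics/m6.png",np.hstack([crop("g1t",X,6,33,50),crop("g1",X,6,33,50)]))
```

```text
0.28 [264. 214.] [373. 214.] [395. 214.]
0.2998 [259. 222.] [378. 222.] [401. 222.]
0.3188 [254. 231.] [384. 231.] [409. 231.]
0.325 [252. 235.] [386. 234.] [412. 234.]
0.34 [246. 244.] [391. 244.] [419. 244.]
g1t 175 150
g1 374 111
```

View pics/m6.png

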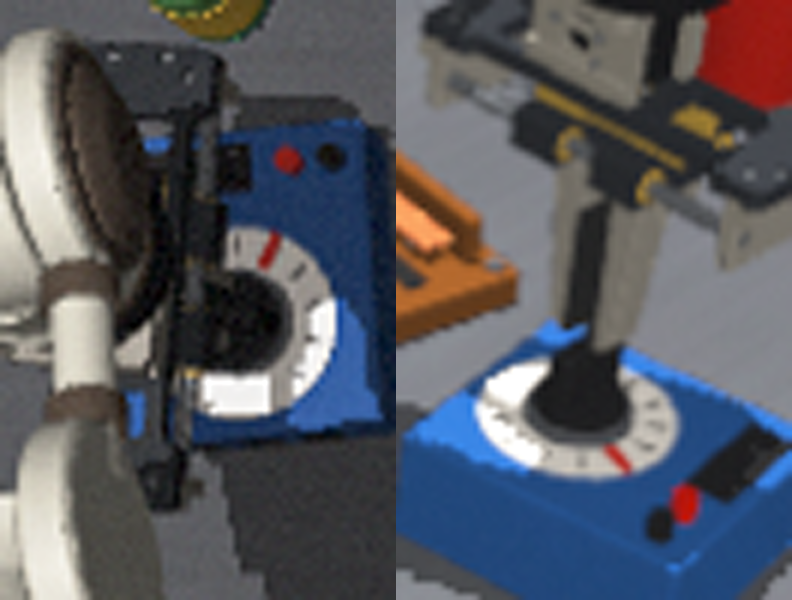

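Both views put the real fingertips about 25 mm above the reported TCP: they sit at the top of the bar in the scene crop, near (605,350). I'll open, step down while watching the force, and check by closing on the bar.

Run:
```python
from h import *
P=np.array([.5543,.2552])
bot.set_gripper(.4,15)
f0=np.array(bot.current_contact_force())
z=.078
while z>.0565:
    z-=.003;bot.line_to([*P,z],max_speed=.1)
    f=np.array(bot.current_contact_force())-f0
    if abs(f[2])>4: print("touch",z,f);bot.line_to([*P,z+.004]);break
print(z,f,bot.current_clock())
bot.set_gripper(0.,15);print(bot.current_opening(),bot.current_grip_force(),bot.current_contact_force(),bot.current_clock())
```

```text
0.05399999999999998 [-0.94344949 -0.8471308  -1.85117637] 22.9333
0.142526599994989 14.965324401855469 [-2.10298621 -0.5640833   1.0832784 ] 23.4167
```

Gripped: the opening corresponds to 13.1 mm. Now turn, then check.

Run:
```python
from h import *
P=np.array([.5543,.2552]);turn=1.53+.358
q=np.array(bot.current_joints());q[5]+=turn
bot.set_joints(q);bot.hold(.1);print(bot.current_clock(),bot.current_contact_force(),bot.current_opening())
bot.set_gripper(.4);bot.line_to([*P,.12],max_speed=.2)
bot.goto([.45,.24,.30],down(np.pi/2));c=snap("wrist","D1");print(bot.current_clock())
b=proj(c,(.5543,.2552,.08)).astype(int);u,v=b-[40,40]
hs=cv2.cvtColor(c["pixels"],cv2.COLOR_BGR2HSV)[v:v+80,u:u+80]
red=(((hs[...,0]<8)|(hs[...,0]>172))&(hs[...,1]>120)).astype(np.uint8)
n,_,st,ce=cv2.connectedComponentsWithStats(red)
for i in range(1,n): print("red",onz(c,*(ce[i]+[u,v]),.06).round(4),st[i,4])
w=((hs[...,1]<60)&(hs[...,2]>110)).astype(np.uint8)
n,_,st,ce=cv2.connectedComponentsWithStats(w)
for i in range(1,n): print("white",onz(c,*(ce[i]+[u,v]),.104).round(4),st[i,4],(ce[i]).round(1))
print(u,v);cv2.imwrite("pics/m7.png",cv2.resize(c["pixels"][v:v+80,u:u+80],None,fx=6,fy=6,interpolation=cv2.INTER_CUBIC))
```

```text
25.1667 [-1.18057621 -0.19970885  1.29830843] 0.13986392034413692
29.1417
red [0.5932 0.2409 0.06  ] 23
red [0.6339 0.2337 0.06  ] 29
white [0.5364 0.2615 0.104 ] 1682 [45.4 35.7]
white [0.5237 0.192  0.104 ] 1 [ 0. 28.]
white [0.5586 0.1971 0.104 ] 1 [ 4. 49.]
white [0.5959 0.1973 0.104 ] 117 [ 4.8 70.5]
288 195
```

View pics/m7.png

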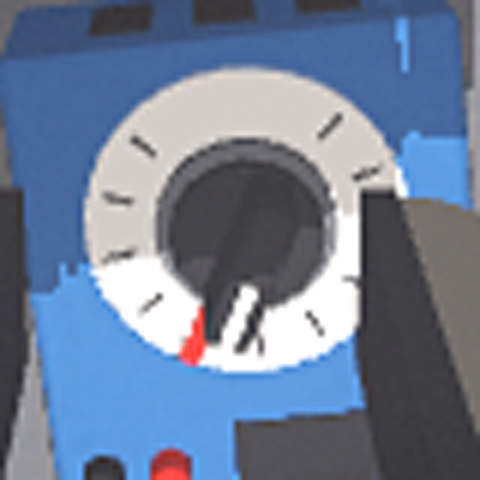

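The pointer line runs from (248,292) to (228,342) in the crop, close to the red mark at (193,340). I'll compute its angle.

Run:
```python
from h import *
c=load("D1")
a,b=[onz(c,288+(x+.5)/6-.5,195+(y+.5)/6-.5,.104) for x,y in((248,292),(228,342))]
print(a,b,np.arctan2(*(b-a)[1::-1]),np.arctan2(b[1]-.2552,b[0]-.5543))
r=onz(c,288+193/6,195+345/6,.06);print(r,np.arctan2(r[1]-.2552,r[0]-.5543))
# supply yaw from side edges (blue contour) and pin from K1
k=load("K1");u,v=322-65,239-50
for z in(.02,.03,.037): print("pin K1",z,onz(k,u+(200+.5)/3-.5,v+(154+.5)/3-.5,z).round(4))
for p in((319,327-300),(88,273)): print("hole",onz(k,u+(p[0]+.5)/3-.5,v+(p[1]+.5)/3-.5,.02).round(4))
# pin in top0
t=cv2.resize(load("top0")["pixels"][180:215,300:332],None,fx=8,fy=8,interpolation=cv2.INTER_CUBIC)
s=cv2.resize(load("g0")["pixels"][220:270,305:375],None,fx=6,fy=6,interpolation=cv2.INTER_CUBIC)
h=max(t.shape[0],s.shape[0]);f=lambda i:cv2.copyMakeBorder(i,0,h-i.shape[0],0,0,cv2.BORDER_CONSTANT)
cv2.imwrite("pics/m8.png",np.hstack([f(t),f(s)]));print(t.shape,s.shape)
```

```text
[0.5573465  0.25476355 0.104     ] [0.5715833  0.24963133 0.104     ] -0.34598885088575365 -0.3116968927218218
[0.59502959 0.24117483 0.06      ] -0.3316311030901232
pin K1 0.02 [ 0.5806 -0.0332  0.02  ]
pin K1 0.03 [ 0.5761 -0.0334  0.03  ]
pin K1 0.037 [ 0.573  -0.0335  0.037 ]
hole [0.5115 0.0264 0.02  ]
hole [ 0.6513 -0.0944  0.02  ]
(280, 256, 3) (300, 420, 3)
```

View pics/m8.png

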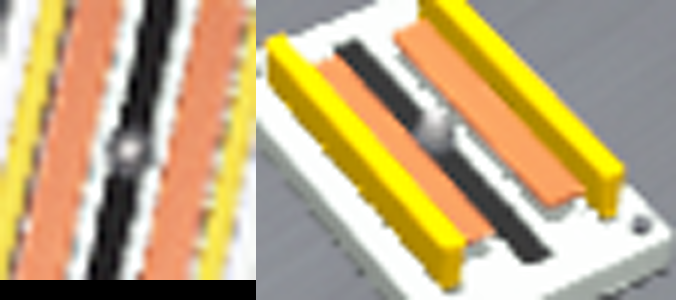

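The dial matches: pointer direction −0.346 against a target of about −0.35. The pin shows at top (316,199) and scene (334,240). Triangulate it and pick up the lamp.

Run:
```python
from h import *
k=load("K1");u,v=322-65,239-50
rs=[ray(load("top0"),316-.5,199.0),ray(load("g0"),334-.3,240),ray(k,u+200/3-.3,v+154/3-.3)]
x,r=tri(rs);print("pin",x,np.round(r,4))
c=np.array([.5812,-.0341]);a=np.array([np.cos(-.198),np.sin(-.198)]);n=np.array([-a[1],a[0]]);print("along/lat",(x[:2]-c)@a,(x[:2]-c)@n)
P=np.array([.578,-.3054]);o=down(np.pi/2+.02)
bot.set_gripper(.9,40)
bot.goto([*P,.10],o);f0=np.array(bot.current_contact_force())
bot.line_to([*P,.015],max_speed=.12)
z=.015
while z>.0015:
    z-=.0045;bot.line_to([*P,z],max_speed=.1);f=np.array(bot.current_contact_force())-f0
    if abs(f[2])>5: print("touch",z,f);break
bot.set_gripper(0.,40);print(z,bot.current_opening(),bot.current_grip_force(),bot.current_ee_pos(),bot.current_contact_force(),bot.current_clock())
```

```text
pin [ 0.57392174 -0.03436784  0.0302569 ] [0.0012 0.0021 0.0022]
along/lat -0.007083366313842119 -0.001694304403086978
0.0014999999999999996 0.3941233820680364 39.88161563873291 [ 0.57801601 -0.30539326  0.00154592] [ 0.18652265  0.49298818 -0.10161852] 34.4583
```

Run:
```python
from h import *
z0=bot.current_ee_pos()[2]
c=np.array([.5812,-.0341]);a=np.array([np.cos(-.198),np.sin(-.198)])
o=down(np.pi/2-.198);P=c+a*(-.0065)
bot.line_to([.578,-.3054,z0+.10],max_speed=.2);print(bot.current_opening())
bot.goto([*P,z0+.10],o);bot.line_to([*P,z0+.052],max_speed=.12);bot.hold(.2)
f0=np.array(bot.current_contact_force());print(f0,bot.current_clock(),bot.current_opening())
h=.052
while h>.0325:
    h-=.002;bot.line_to([*P,z0+h],max_speed=.05);f=np.array(bot.current_contact_force())-f0
    print(round(h,4),f.round(1),round(bot.current_ee_pos()[2]-z0,4))
    if f[2]>5 or np.hypot(*f[:2])>8: break
print(bot.current_clock(),bot.current_ee_pos())
```

```text
0.38532967107195015
[-0.00256547 -0.31578071 -2.36747669] 36.9167 0.389302111291529
0.05 [-0.5 -0.4  0.7] 0.05
0.048 [ 0.2 -0.1  0.4] 0.0478
0.046 [0.1 0.2 0.1] 0.0458
0.044 [ 0.2  0.7 -0. ] 0.0438
0.042 [-0.3  1.1 -0.3] 0.0418
0.04 [-0.4  0.6  0.6] 0.0398
0.038 [ 0.1 -0.3  0.6] 0.0378
0.036 [0.7 0.9 0.3] 0.0362
0.034 [ 3.4 -0.5  2.4] 0.0346
0.032 [ 7.1 -1.6 -0.8] 0.0323
39.4167 [ 0.57655534 -0.03328526  0.03387232]
```

The lamp has dropped past the pin tip, and the pin pushes it towards +x. Re-centre by that force and press home.

Run:
```python
from h import *
z0=.001546;f0=np.array([0,-.3,-2.37])
a=np.array([np.cos(-.198),np.sin(-.198)]);c=np.array([.5812,-.0341]);P=c+a*(-.0065+.0033)
bot.line_to([*P,z0+.032],max_speed=.03)
h=.032
for i in range(14):
    f=np.array(bot.current_contact_force())-f0;e=np.array(bot.current_ee_pos())
    print(round(h,4),f.round(1),round(e[2]-z0,4),(e[:2]-P).round(4))
    if f[2]>22 or h<.0235: break
    if np.hypot(*f[:2])>3: P=P+np.clip(f[:2]*.00025,-.0015,.0015)
    h-=.001;bot.line_to([*P,z0+h],max_speed=.03)
bot.hold(.3);f=np.array(bot.current_contact_force())-f0;e=np.array(bot.current_ee_pos())
print(f,e[2]-z0,e,bot.current_opening(),bot.current_grip_force(),bot.current_clock())
snap("wrist","E0");snap("scene","E1")
```

```text
0.032 [-0.4 -0.3  4.3] 0.0319 [-0.0003  0.0001]
0.031 [-0.4  0.9  5.5] 0.031 [-0.0003  0.    ]
0.03 [-0.9  0.1  6.1] 0.03 [-0.0003  0.    ]
0.029 [-2.8 -0.   6.8] 0.0289 [-0.0002  0.0001]
0.028 [-3.3 -0.1  8.1] 0.0279 [-0.0003  0.    ]
0.027 [-1.2  0.6  8.1] 0.0274 [0.0006 0.0001]
0.026 [-2.2  0.6  8.8] 0.0265 [0.0006 0.    ]
0.025 [-3.   0.3 11.5] 0.0259 [0.0006 0.0001]
0.024 [-3.1  0.7 14.4] 0.0259 [ 0.0014 -0.0001]
0.023 [-2.6  1.9 18.3] 0.0258 [ 0.0023 -0.0003]
[-3.90648189  1.60041363 18.54139163] 0.025860235119108087 [ 0.57798217 -0.03349851  0.02740624] 0.3895403974195672 39.88867163658142 42.225
```

Run:
```python
from h import *
print(bot.job_done())
```

```text
the job is handed in; nothing more can be done
None
```

I set the dial to the red mark, seated the lamp on the pin and handed the job in at about 42 s, still gripping the lamp (40 N) and pressing it down with about 18 N; the verdict was not reported back. The pointer measured within about 0.03 rad of the mark, and the lamp's underside was 25.9 mm above the bench against 26 mm when home. The first dial grasp missed because the fingertips sat about 25 mm above the reported TCP, and the second one held.

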